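# Dock the vial rack under its retaining lip and bolt it in

### The arm

A 6-joint arm with a two-finger parallel gripper is mounted at the origin on a cart in front of the work surface, level with it; the furniture and walls round the work are solid. World frame = base frame: x ahead of the robot, y to its left, z up, the work surface at z = 0. Lengths are in mm, angles in rad, forces in N, time in s.
With the tool pointing down it reaches from about 350 to 775 mm from the base axis. Payload 7.3 kg.
Tool frame: the origin (TCP) lies on the centre line of the jaws, within the pads' length; the fingertips stand 22 mm ahead of it and the grasp point (between the pads) lies 3 mm ahead of it (bot.finger_overhang is the distance from the TCP to the fingertips, in mm); y points along the fingers, z is the direction in which the jaws open and shut, and the axes are right-handed (so a half turn about y gives the same grasp; the last joint's range is limited). The gripper opens to 92 mm and grips with 3 to 60 N. Pads are 19 mm wide; open, the fingers measure 130 mm over their backs; the gripper's body (75 mm by 190 mm) begins 47 mm behind the grasp point.
Start: joints at [-1.474, 0.342, 1.524, -0, 1.275, -0.146], TCP at [126.243, -509.613, 248.741] pointing down, gripper open.
Joint ranges: [-2.53, 2.53], [-0.77, 2.02], [0.04, 2.7], [-1, 4.14], [0.28, 2.66], [-3.11, 3.11]. Speed limits (rad/s): [2.57, 2.57, 3.14, 3.14, 3.14, 3.14].

### API

Orientations are given as [roll, pitch, yaw] about the fixed x, y, z axes, in that order (R = Rz(yaw) Ry(pitch) Rx(roll)).
In Python, from plant import bot, viewer, find_in, spot_point gives the robot as it stands.
- The arm moves only by the tool send_rows, never from a script. Its argument "moves" is a list of rows, each a list of 3 entries, a list of its own where there are three numbers: the shift along the tool's x, y, z in mm, then the turn, a rotation vector about the tool's x, y, z in degrees, then the finger opening in mm, from 0 to 91.8. A call has 1 to 20 rows; each row shifts and turns the pose as measured when the row begins, along the tool's axes as they then stand; what a row does not reach is not made up. A row lasts 1/8 s, in which the tool goes at most 62.5 mm and 10.7 degrees, less where a joint would pass 70% of its speed; a pose out of reach is approached as far as the arm can. A call with a gripper value outside its range is refused whole. The fingers move at their own pace and stop on an object; the grip force is fixed at half the most. Time passes only in rows, so rows that do not move let the fingers close. It gives the time, the measured TCP pose, the force and the opening at its end, in the units of the state.
- bot.get_obs(): the state, without advancing time (a new reading comes with each control period).
- viewer.capture(name): name is "scene" or "top" or "wrist"; returns the picture (400x640x3 uint8, blue, green, red); there is no depth.
- viewer.camera_model(name): a dict with "fx", "fy", "cx", "cy" (pixels), "rvec" (rotation vector, rad) and "tvec" (3), from world to camera coordinates, as OpenCV has them. Camera axes: x right, y down, z forward; pixel columns grow to the right and rows downward; lengths in mm; the calibration is good to about 2 mm. A picture is of the moment at which its call begins: read the wrist's pose just before it. camera_model takes no time and is no camera call; for the wrist camera it gives the pose at the moment of the call.
- bot.close_job(): hands the job in, once; it reports no verdict.
Trained networks look in the newest picture that a camera, given by its name, has taken for a name from the list of things; names that differ only in an ending like _2 or _b are one class to them, and where a whole thing is asked for, a point or a joint stands for the part that bears it (a point fixed in the world has none). Each returns a list of dicts, best first, with "conf" (0 to 1); they miss things now and then, are a little off and sometimes report something else, mostly with a low value. They report only what shows in the picture. A call takes as long as a camera call.
- find_in(camera, thing): "extent" ([centre column, centre row, width, height] in pixels, round what is visible of it).
- spot_point(camera, thing): "point" ([column, row] in pixels: a listed point, or the origin of a listed thing).
The state is a dict: "time": time; "joint_positions": joint angles; "dq": joint speeds; "tau": joint torques, N m; "tool_pos": TCP position; "tcp_rot": TCP orientation; "contact_force": force on the tool from outside, world axes, zero at the start; "moment": the same for the moment, N m; "grip_width": finger opening in mm.
Only numpy, scipy, OpenCV 4.12 (cv2) and the standard library are available. Lean on these libraries where they do the work, as an engineer would, in place of code of your own. Each camera call takes 0.05 s, during which the arm holds its last target.

### The job

Push the blue vial rack that lies in front of the metal dock along the bench into the dock, until its leading long side is under the retaining lip and fully home against the end stop, with the bolt still drawn back. Then slide the dock's bolt all the way across behind the rack to lock it in, and let go of everything. Keep the rack flat on the bench, and leave the beaker beside the computer and the black-and-white marker at the front of the bench where they are.

Things in the scene. Friction and masses are not known exactly. Their poses are not given: they have to be found in the camera images.
- dock: Fixed metal dock, open below so that the rack slides on the bench top. Origin on the bench under the centre of the seated rack; +x is the way the rack goes in (away from the robot and to its left), +y left of that, z up. Two side walls, inner faces at y = +-88 mm, run from x = -20 to 46 mm, 36 mm high. End stop face at x = +46 mm; its foot ends at x = 83 mm. Dock and bench are rigid
- dock_mouth (a point): Centre of the flared mouth on the bench, dock x = -54 mm, axes as the dock's. The flares (30 mm high) are 100 mm either side of here, narrowing to 88 mm at x = -20 mm; a rack pushed in more than some 5 mm off centre or askew jams on them (fingers pushing it up to 24 degrees obliquely carry it along). The bolt housing stands on the +y side at dock x = -71 to -41 mm, y = 112 to 148 mm, 26 mm high
- dock_lip (a point): Middle of the front lower edge of the steel retaining lip that overhangs the pocket: dock x = 8 mm, y = 0, 36 mm above the bench; the lip runs from here to x = 60 mm over the whole width and is 8 mm thick (screw heads to 47 mm)
- rack_mid (a point): Blue vial rack 92 mm (its x) by 168 mm (its y) by 32 mm high, loose on the bench before the dock (another, at the back left, is not meant), 0.1 to 0.3 kg, too wide to grasp. Point: its centre, 16 mm up. +x points to its leading long side, roughly as the dock's +x; seated, this point is at dock x = y = 0. Trailing side: x = -46 mm. Five vials fixed in its trailing rows stand 38 mm up
- bolt (a joint): The dock's sliding bolt, m: 0 drawn back, 0.040 fully across behind the seated rack (moves along the dock's -y). It stays where it is left and takes about 2 N to slide. Its flat tongue (6 to 25 mm above the bench) ends at dock y = 110 mm when drawn back and 70 mm when across, its face 3 mm behind the seated rack; a rack that is not home blocks it
- bolt_knob (a point): Point on the axis of the bolt's upright black knob, 16 mm diameter, which stands from 31 to 57 mm above the bench; the point is 44 mm above the bench, at dock x = -56 mm, and y = 128 mm when the bolt is drawn back (88 mm when across). The knob is pushed sideways along the dock's -y
- beaker_mid (a point): Clear beaker, 64 mm diameter, 83 mm high, a bystander straight ahead of the robot beside the black computer tower; point at its centre half-way up
- marker_mid (a point): Black-and-white marker pen, 130 mm long, 16 mm thick, lying near the front edge of the bench straight ahead of the robot, a bystander; point at its centre
- pc_tower: Fixed black computer tower, an obstacle to the arm: 0.42 m high, its front at x = 0.54 m, from y = 0 to 0.19 m, reaching back to x = 0.92 m. Keep the wrist round its front

How it is judged (in metres and radians):
On the way, in this order (a step that is already met when the one before it is completed fails the run):
1. the rack is home against the end stop under the lip (within 5 mm) while the bolt is still drawn back (x of rack_mid in the frame of dock between -0.005 and 0.005 m and y of rack_mid in the frame of dock between -0.006 and 0.006 m and height (world z) of rack_mid below 0.02 m and value of joint bolt below 0.015 m), for 0.2 s.
2. the bolt is across behind the rack (value of joint bolt above 0.034 m), for 0.2 s.
At the end, for the whole second after the job is handed in: The rack lies flat in the dock, its leading side under the lip and within 5 mm of the end stop, within 6 mm of the dock's centre line and 0.08 rad of square; the bolt is across behind it (at least 34 of 40 mm) (x of rack_mid in the frame of dock between -0.005 and 0.005 m and y of rack_mid in the frame of dock between -0.006 and 0.006 m and angle between the x axis of rack_mid and the x axis of dock, either way round below 0.08 rad and angle between rack_mid's own z axis and vertical below 0.05 rad and height (world z) of rack_mid below 0.02 m and value of joint bolt above 0.034 m); the robot touches nothing.
It fails at once if the rack is lifted or tipped (centre more than 20 mm up, or tilted over 0.35 rad) (height (world z) of rack_mid above 0.036 m or angle between rack_mid's own z axis and vertical above 0.35 rad).
It fails at once if the beaker is moved more than 30 mm (distance of beaker_mid from where it was at the start of the episode above 0.03 m).
It fails at once if the black-and-white marker is moved more than 30 mm (distance of marker_mid from where it was at the start of the episode above 0.03 m).
It also fails if it takes over 42 s, if anything falls off the work surface, if the arm or the gripper's body presses on something with over 40 N, if the wrist force passes 120 N, or if a joint passes its speed limit or range.

## Working session

There is one attempt and no reset: what is moved stays moved. The work goes in short steps, Python scripts to look and compute and a tool call to move; the robot and the scene stay as the last step left them, time stands still between calls to the robot, and variables do not carry over. Pictures are saved under pics/ and viewed, and the job is handed in when it is done.

Besides the shell and the picture viewer there is one more tool, called as name(argument=value, ...), one argument or row to a line, values as JSON. send_rows: Moves the arm, as the interface text tells. Its arguments: {"type":"object","properties":{"moves":{"type":"array","items":{"type":"array"}}},"required":["moves"]}

```bash
ls; mkdir -p pics; python3 - <<'E'
from plant import bot, viewer, find_in, spot_point
import cv2
print(bot.get_obs())
for c in ["scene","top"]:
    im=viewer.capture(c); cv2.imwrite(f"pics/{c}0.png",im)
    m=viewer.camera_model(c); print(c,m)
    for t in ["dock_mouth","dock_lip","rack_mid","bolt_knob","dock","beaker_mid","marker_mid"]:
        print(t,[(round(d['conf'],2),[round(float(x),1) for x in d['point']]) for d in spot_point(c,t)][:3])
print(bot.get_obs()['time'])
E
```

```text
pics
{'time': 0.0, 'joint_positions': array([-1.47398687e+00,  3.42712101e-01,  1.52505227e+00, -4.15675498e-06,
        1.27541174e+00, -1.45987127e-01]), 'dq': array([-0.00064395, -0.00202368,  0.00257428, -0.00207387, -0.00091448,
        0.0026616 ]), 'tau': array([ 2.16293702e-03, -4.31240094e+01, -2.44220173e+01,  7.19896797e-02,
        5.60198107e-02, -1.26323630e-04]), 'tool_pos': array([ 126.20803549, -509.1984407 ,  248.03815808]), 'tcp_rot': array([-1.57236352e+00,  2.26411665e-04, -2.89879504e+00]), 'contact_force': array([-0.01093568, -0.14886078, -0.02391506]), 'moment': array([-0.0742163 , -0.04921935, -0.0297152 ]), 'grip_width': 91.73174295440461}
scene {'fx': 509.4790670061856, 'fy': 509.4790670061856, 'cx': 316.11397997164875, 'cy': 202.97885072216454, 'rvec': array([ 1.21161483, -2.2765149 ,  0.98188114]), 'tvec': array([477.29668068, 295.94254142, 974.2858394 ])}
dock_mouth []
dock_lip [(0.89, [261.8, 226.5])]
rack_mid [(0.96, [304.3, 258.8])]
bolt_knob [(0.71, [233.7, 269.4])]
dock [(0.83, [262.9, 240.2]), (0.34, [234.5, 266.6])]
beaker_mid [(0.55, [381.1, 163.6])]
marker_mid [(0.55, [401.6, 233.2])]
top {'fx': 409.846883109384, 'fy': 409.846883109384, 'cx': 317.97795886185685, 'cy': 202.97532222774507, 'rvec': array([ 2.2825207 , -1.90159882,  0.21230473]), 'tvec': array([110.87032656, 615.09748245, 959.84185493])}
dock_mouth []
dock_lip [(0.9, [277.3, 191.5])]
rack_mid [(0.86, [283.2, 246.6])]
bolt_knob [(0.43, [228.1, 217.8])]
dock [(0.58, [277.8, 196.2])]
beaker_mid [(0.75, [424.3, 209.6]), (0.38, [278.1, 199.2])]
marker_mid [(0.53, [373.0, 282.6])]
0.8
```

View pics/scene0.png

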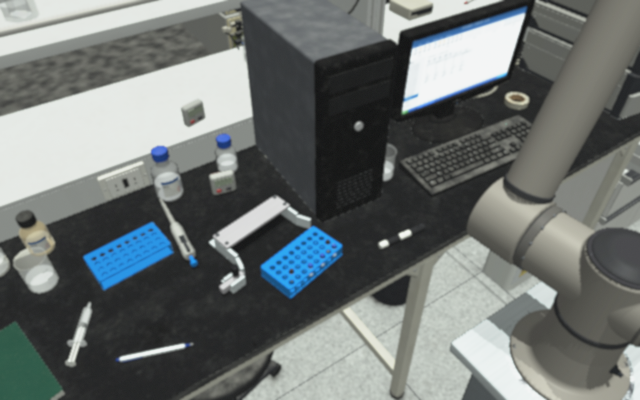

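View pics/top0.png

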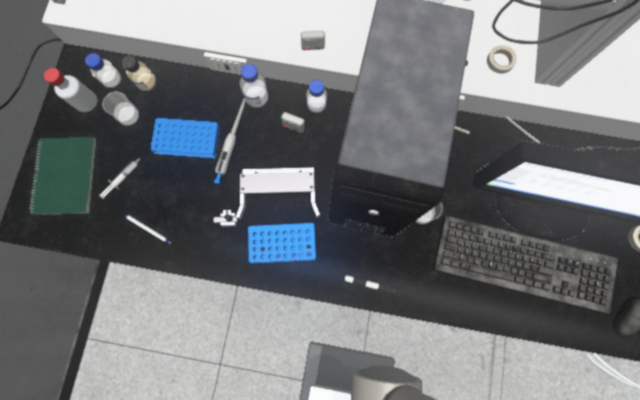

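```bash
cat > h.py <<'E'
import numpy as np, cv2
from scipy.spatial.transform import Rotation as R
def P(m):
    K=np.array([[m['fx'],0,m['cx']],[0,m['fy'],m['cy']],[0,0,1]]); r=cv2.Rodrigues(np.array(m['rvec'],float))[0]
    return K@np.c_[r,np.array(m['tvec'],float)]
def tri(ms,ps):
    X=cv2.triangulatePoints(P(ms[0]),P(ms[1]),np.array(ps[0],float).reshape(2,1),np.array(ps[1],float).reshape(2,1)); return (X[:3]/X[3]).ravel()
def proj(m,X):
    h=P(m)@np.r_[X,1]; return h[:2]/h[2]
def atz(m,p,z):
    M=P(m); A=np.c_[M[:,0],M[:,1],-np.array([p[0],p[1],1])]; return np.linalg.solve(A,-(M[:,2]*z+M[:,3]))[:2]
E
python3 - <<'E'
from h import *
from plant import viewer
ms=[viewer.camera_model(c) for c in("scene","top")]
D=dict(lip=([261.8,226.5],[277.3,191.5]),rack=([304.3,258.8],[283.2,246.6]),knob=([233.7,269.4],[228.1,217.8]),dock=([262.9,240.2],[277.8,196.2]),beaker=([381.1,163.6],[424.3,209.6]),marker=([401.6,233.2],[373,282.6]))
H=dict(lip=36,rack=16,knob=44,dock=0,beaker=41,marker=8)
for k,v in D.items(): print(k,tri(ms,v).round(1),[atz(m,p,H[k]).round(1) for m,p in zip(ms,v)])
E
```

```text
lip [599.3 327.2  39.4] [array([600.3, 324.3]), array([602.5, 330.5])]
rack [467.7 290.3  26.6] [array([476.9, 286.8]), array([466.9, 289.1])]
knob [511.7 439.3  47.4] [array([515.7, 439.4]), array([510.7, 438.3])]
dock [596.7 329.5  -3.7] [array([591.7, 329.4]), array([598.2, 331.7])]
beaker [623.6 -50.5  38.3] [array([621.3, -48.1]), array([622.8, -50.1])]
marker [420.2  48.3   7.1] [array([420.3,  49.7]), array([419. ,  47.2])]
```

The scene view shows the dock at about (262,226), the blue rack before it at (304,260) and the beaker half hidden by the tower at (388,163). The top view shows the dock lip at (278,182), the rack at (282,243) and the marker at (362,282). The detections agree. Next I'll bring the wrist camera over the dock, keeping clear of the tower.

send_rows(
  moves=[
    [[-53,-10,-30],[0,0,0],90],
    [[-53,-10,-30],[0,0,0],90],
    [[-53,-10,-30],[0,0,0],90],
    [[-53,-10,-30],[0,0,0],90],
    [[-53,-10,-30],[0,0,0],90],
    [[-53,-10,-30],[0,0,0],90],
    [[-15,0,-57],[0,0,0],90],
    [[-15,0,-57],[0,0,0],90],
    [[-15,0,-57],[0,0,0],90],
    [[-15,0,-57],[0,0,0],90],
    [[-15,0,-57],[0,0,0],90],
    [[-15,0,-57],[0,0,0],90],
    [[-15,0,-57],[0,0,0],90],
    [[-15,0,-57],[0,0,0],90],
    [[-15,0,-57],[0,0,0],90],
    [[0,0,0],[0,0,0],90],
  ],
)

```text
time: 2.8
tool_pos: [407.2, 293.4, 310.2]
tcp_rot: [-1.567, 0.009, -2.902]
contact_force: [0.3, -0.9, -0.2]
grip_width: 90.3
```

```bash
python3 - <<'E'
from plant import bot, viewer, find_in, spot_point
from h import *
o=bot.get_obs();print(o['tool_pos'],o['tcp_rot'],o['joint_positions'].round(2))
m=viewer.camera_model("wrist"); im=viewer.capture("wrist"); cv2.imwrite("pics/w1.png",im)
print(m)
H=dict(dock_lip=36,rack_mid=16,bolt_knob=44,dock=0)
for t,z in H.items():
    print(t,[(round(d['conf'],2),[round(float(x),1) for x in d['point']],atz(m,d['point'],z).round(1)) for d in spot_point("wrist",t)][:2])
E
```

```text
[407.21160163 293.44579534 310.1534513 ] [-1.56742195  0.00922224 -2.90247623] [ 0.47  0.25  1.48 -0.01  1.4   1.81]
{'fx': 334.1553345595749, 'fy': 334.1553345595749, 'cx': 314.67644415141046, 'cy': 201.23866490787208, 'rvec': array([-2.27044318,  1.78555093,  0.26934015]), 'tvec': array([187.63018563, 387.86085372, 591.36145493])}
dock_lip []
rack_mid [(0.75, [327.2, 107.4], array([478.3, 293.4]))]
bolt_knob [(0.73, [206.2, 41.2], array([515.3, 441.3]))]
dock []
```

View pics/w1.png

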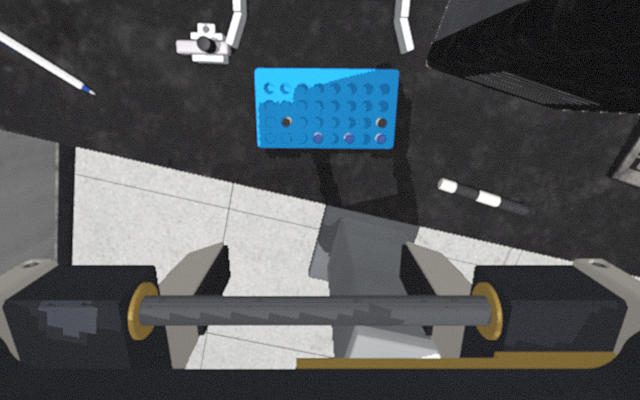

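The wrist view shows the rack at (255–398, 68–148), the vials in its trailing rows, the knob at (206,45) and the inner flare ends at (238,45) and (405,50). The dock is cut off, so I'll move forward for a second view.

send_rows(
  moves=[
    [[-48,0,0],[0,0,0],90],
    [[-48,0,0],[0,0,0],90],
    [[0,0,0],[0,0,0],90],
    [[0,0,0],[0,0,0],90],
  ],
)

```text
time: 3.55
tool_pos: [504.5, 305.4, 312.8]
tcp_rot: [-1.566, 0.01, -2.917]
contact_force: [-0.9, 0.4, -0.1]
grip_width: 90.0
```

```bash
python3 - <<'E'
from plant import bot, viewer, find_in, spot_point
from h import *
import pickle
o=bot.get_obs();print(o['tool_pos'],o['tcp_rot'],o['joint_positions'].round(2))
m=viewer.camera_model("wrist"); im=viewer.capture("wrist"); cv2.imwrite("pics/w2.png",im)
pickle.dump(m,open("w2.pkl","wb"))
H=dict(dock_lip=36,rack_mid=16,bolt_knob=44,dock=0)
for t,z in H.items():
    print(t,[(round(d['conf'],2),[round(float(x),1) for x in d['point']],atz(m,d['point'],z).round(1)) for d in spot_point("wrist",t)][:2])
print(-np.linalg.inv(P(m)[:,:3])@P(m)[:,3])
E
```

```text
[504.49228728 305.4293712  312.76172468] [-1.5661341   0.00968867 -2.91746785] [ 0.42  0.42  1.23 -0.01  1.48  1.76]
dock_lip [(0.8, [308.6, 80.1], array([601.1, 333. ]))]
rack_mid [(0.76, [316.6, 184.9], array([475.1, 294.4]))]
bolt_knob []
dock [(0.66, [312.0, 91.0], array([590.7, 326.7]))]
[584.30587001 323.96303653 450.22756314]
```

View pics/w2.png

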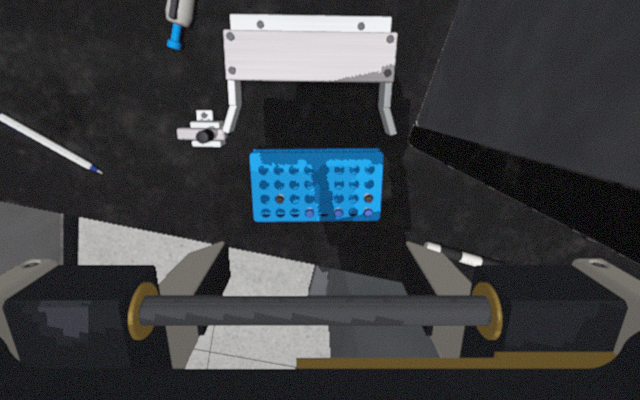

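```bash
python3 - <<'E'
import cv2
im=cv2.imread("pics/w2.png")
cv2.imwrite("pics/w2a.png",cv2.resize(im[10:150,165:415],None,fx=3.2,fy=3.2,interpolation=cv2.INTER_CUBIC))
cv2.imwrite("pics/w2b.png",cv2.resize(im[135:235,235:400],None,fx=4.8,fy=4.8,interpolation=cv2.INTER_CUBIC))
E
```

```text
(no output)
```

View pics/w2a.png

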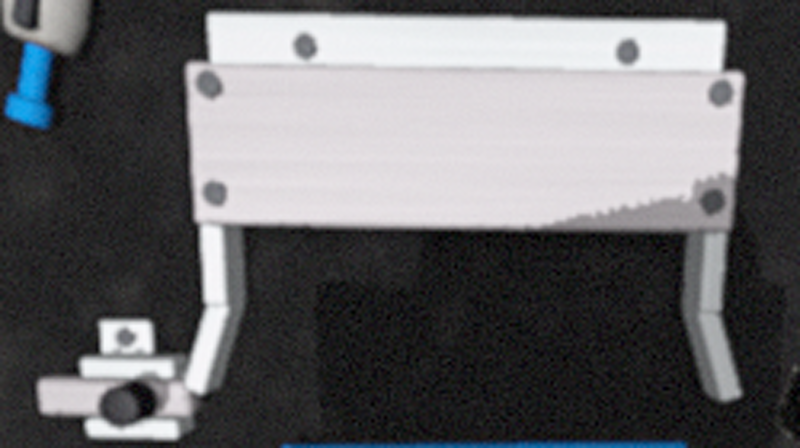

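View pics/w2b.png

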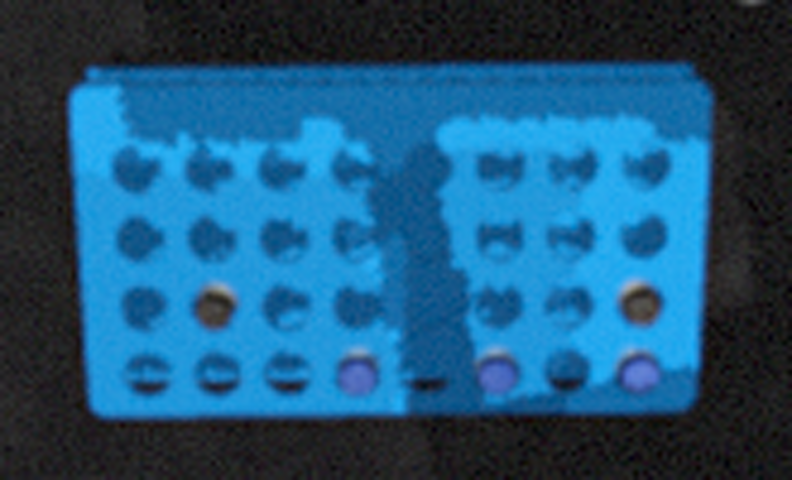

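The zooms show the lip's top-face corners, both flares, and the rack's top face with five vials in the trailing rows (2 brown, 3 purple). I'll fit both poses from these corners.

```bash
cat > fit.py <<'E'
from h import *
from scipy.optimize import least_squares
def fitpose(ms_pts,x0,extra=0):
    # ms_pts: list of (model, pix, fn(extra)->local xyz)
    def T(q,l):
        c,s=np.cos(q[2]),np.sin(q[2]); return np.array([q[0]+c*l[0]-s*l[1],q[1]+s*l[0]+c*l[1],l[2]])
    def res(q): return np.concatenate([proj(m,T(q,np.array(f(q[3:]),float)))-p for m,p,f in ms_pts])
    r=least_squares(res,x0,loss='soft_l1'); return r.x,res(r.x).reshape(-1,2)
E
python3 - <<'E'
from fit import *; import pickle
m=pickle.load(open("w2.pkl","rb"))
a=lambda x,y:np.array([165+(x+.5)/3.2-.5,10+(y+.5)/3.2-.5])
b=lambda x,y:np.array([235+(x+.5)/4.8-.5,135+(y+.5)/4.8-.5])
L=[(m,a(194,222),lambda e:(8,e[0],44)),(m,a(733,230),lambda e:(8,-e[0],44)),(m,a(187,62),lambda e:(60,e[0],44)),(m,a(744,72),lambda e:(60,-e[0],44)),
(m,a(228,304),lambda e:(-20,88,36)),(m,a(698,311),lambda e:(-20,-88,36)),(m,a(208,394),lambda e:(-54,100,30)),(m,a(718,400),lambda e:(-54,-100,30))]
q,r=fitpose(L,[591,326,.2,98]); print("dock",q.round(3),r.round(1).tolist())
kn=q[:2]+np.array([[np.cos(q[2]),-np.sin(q[2])],[np.sin(q[2]),np.cos(q[2])]])@[-56,128]; print("knob pred",kn, "pix top",proj(m,np.r_[kn,57]),"vs",a(122,404))
B=[(m,b(72,84),lambda e:(46,84,32)),(m,b(713,84),lambda e:(46,-84,32)),(m,b(93,417),lambda e:(-46,84,32)),(m,b(693,413),lambda e:(-46,-84,32)),
(m,b(87,68),lambda e:(46,84,0)),(m,b(693,65),lambda e:(46,-84,0))]
p,r2=fitpose(B,[475,294,.2]); print("rack",p.round(3),r2.round(1).tolist())
c,s=np.cos(q[2]),np.sin(q[2]); print("rack in dock",np.array([[c,s],[-s,c]])@(p[:2]-q[:2]),"dyaw deg",np.degrees(p[2]-q[2]))
E
```

```text
dock [5.92843e+02 3.29823e+02 2.09000e-01 9.59430e+01] [[0.4, 0.2], [-0.3, 0.2], [-0.5, -0.3], [0.3, -0.5], [-0.3, -0.0], [0.5, -0.0], [-1.1, 0.2], [0.8, 0.6]]
knob pred [511.47302398 443.39667689] pix top [198.86862479 136.8291824 ] vs [202.78125 135.90625]
rack [4.75491e+02 2.94914e+02 2.26000e-01] [[-0.3, 0.4], [0.1, -0.1], [-0.4, -0.2], [0.3, 0.0], [0.9, -0.1], [-0.5, 0.1]]
rack in dock [-122.04399914   -9.7677479 ] dyaw deg 0.9864221071123289
```

```bash
cat > mv.py <<'E'
from h import *
D=np.array([592.8,329.8,.209])
def c2(): return np.array([[np.cos(D[2]),-np.sin(D[2])],[np.sin(D[2]),np.cos(D[2])]])
def todock(p): return c2().T@(np.array(p[:2])-D[:2])
def state():
    from plant import bot
    o=bot.get_obs(); p=o['tool_pos']; r=R.from_euler('xyz',o['tcp_rot'])
    rv=(r.inv()*R.from_euler('xyz',[-np.pi/2,0,D[2]-np.pi])).as_rotvec(degrees=True)
    print("t",round(o['time'],2),"dock xy",todock(p).round(1),"z",p[2].round(1),"rot fix deg",rv.round(2),"F dock",(c2().T@o['contact_force'][:2]).round(1),o['contact_force'][2].round(1),"w",round(o['grip_width'],1),"q",o['joint_positions'].round(2))
    return p,r
def delta(x,y,z):
    p,r=state(); w=np.r_[D[:2]+c2()@[x,y],z]-p
    print("tool shift",r.inv().apply(w).round(1))
E
python3 -c "
from mv import *
delta(-200,-8,312); delta(-200,-8,30)"
```

```text
t 3.8 dock xy [-91.8  -4.4] z 313.3 rot fix deg [-0.25  0.98 -0.62] F dock [0.1 0.5] 0.6 w 89.5 q [ 0.42  0.42  1.23 -0.01  1.48  1.77]
tool shift [1.083e+02 1.000e-01 1.800e+00]
t 3.8 dock xy [-91.8  -4.4] z 313.3 rot fix deg [-0.25  0.98 -0.62] F dock [0.1 0.5] 0.6 w 89.5 q [ 0.42  0.42  1.23 -0.01  1.48  1.77]
tool shift [111.3 282.1   0.6]
```

send_rows(
  moves=[
    [[55,0,1],[-0.2,1,-0.6],90],
    [[55,0,1],[0,0,0],90],
    [[0,0,0],[0,0,0],90],
    [[0,55,0],[0,0,0],90],
    [[0,55,0],[0,0,0],90],
    [[0,55,0],[0,0,0],90],
    [[0,35,0],[0,0,0],90],
    [[0,0,0],[0,0,0],90],
  ],
)

```text
time: 4.8
tool_pos: [397.8, 282.8, 110.6]
tcp_rot: [-1.573, 0.013, -2.931]
contact_force: [-0.1, -0.1, 0.1]
grip_width: 89.6
```

```bash
python3 -c "
from mv import *
delta(-200,-8,30)"
```

```text
t 4.8 dock xy [-200.5   -5.6] z 110.6 rot fix deg [ 0.14  0.1  -0.74] F dock [-0.1 -0.1] 0.1 w 89.6 q [ 0.46  0.43  1.82 -0.    0.88  1.82]
tool shift [ 0.5 80.6  2.6]
```

send_rows(
  moves=[
    [[0,40,3],[0,0,-0.7],90],
    [[0,40,0],[0,0,0],90],
    [[0,0,0],[0,0,0],90],
    [[-10,0,0],[0,0,0],90],
    [[-5,0,0],[0,0,0],90],
    [[0,0,0],[0,0,0],90],
  ],
)

```text
time: 5.55
tool_pos: [423.9, 288.0, 40.0]
tcp_rot: [-1.578, 0.021, -2.93]
contact_force: [-1.7, -0.5, -0.2]
grip_width: 89.8
```

```bash
python3 - <<'E'
from mv import *
state()
from plant import viewer
m=viewer.camera_model("wrist"); cv2.imwrite("pics/w3.png",viewer.capture("wrist")); print(proj(m,np.r_[D[:2]+c2()@[-168,-9.8],32]))
cv2.imwrite("pics/t3.png",viewer.capture("top"))
E
```

```text
t 5.55 dock xy [-173.9   -5.8] z 40.0 rot fix deg [ 0.42  0.15 -1.17] F dock [-1.8 -0.1] -0.2 w 89.8 q [0.45 0.58 1.82 0.   0.72 1.8 ]
[322.55464975 261.63524952]
```

View pics/w3.png

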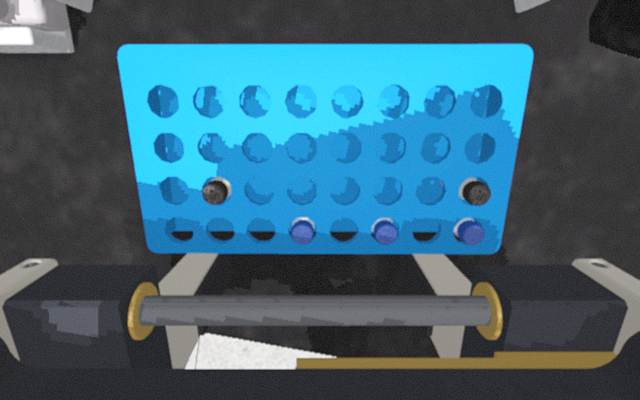

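Fingers are touching the trailing side (−1.8 N). The picture shows the rack square ahead, with top corners at (118,45), (533,45), (148,252) and (503,250). I'll refit its pose and correct the tilt and height.

```bash
cat > rk.py <<'E'
from fit import *; from mv import *
def rack(m,pix,x0=None):
    loc=[(46,84,32),(46,-84,32),(-46,84,32),(-46,-84,32)]
    L=[(m,np.array(p,float),(lambda e,l=l:l)) for p,l in zip(pix,loc) if p is not None]
    p,r=fitpose(L,[*D[:2],D[2]] if x0 is None else x0)
    print("rack in dock",todock(p).round(1),"dyaw deg",np.degrees(p[2]-D[2]).round(2),r.round(1).tolist())
E
python3 - <<'E'
from rk import *
from plant import viewer
m=viewer.camera_model("wrist")
rack(m,[(118,44),(533.5,44),(147,253),(504,252)])
delta(-176,-10,31)
E
```

```text
rack in dock [-118.1  -10.2] dyaw deg 0.16 [[-2.0, -0.1], [3.3, -0.8], [1.9, 0.2], [-4.1, 2.2]]
t 5.65 dock xy [-174.4   -5.8] z 39.6 rot fix deg [ 0.42  0.17 -1.15] F dock [-0.1 -0.4] -0.4 w 89.9 q [0.45 0.58 1.82 0.   0.72 1.8 ]
tool shift [1.8 8.5 4.2]
```

View pics/t3.png

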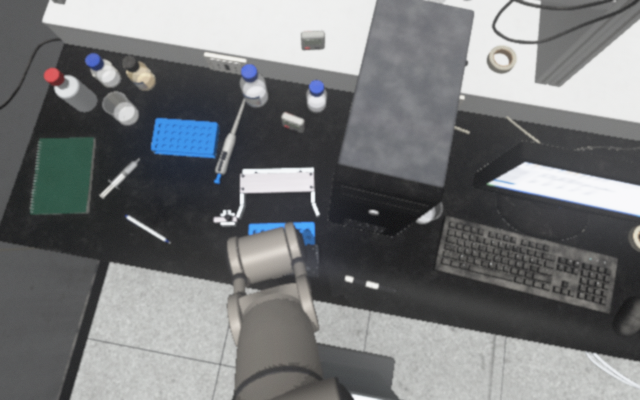

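send_rows(
  moves=[
    [[3,4,0],[0.4,0,-1.1],90],
    [[0,5,0],[0,0,0],90],
    [[-4,0,0],[0,0,0],90],
    [[-8,0,-2],[0,0,0],90],
    [[-8,0,-2],[0,0,0],90],
    [[-8,0,-2],[0,0,0],90],
    [[0,0,0],[0,0,0],90],
  ],
)

```text
time: 6.52
tool_pos: [447.8, 299.7, 29.9]
tcp_rot: [-1.57, -0.002, -2.93]
contact_force: [-0.4, 0.7, -0.4]
grip_width: 90.0
```

```bash
python3 - <<'E'
from mv import *
state()
from plant import viewer
m=viewer.camera_model("wrist"); cv2.imwrite("pics/w4.png",viewer.capture("wrist"))
E
```

```text
t 6.53 dock xy [-148.1    0.7] z 29.9 rot fix deg [-0.03  0.17  0.09] F dock [-0.2  0.8] -0.4 w 90.0 q [ 0.45  0.64  1.73 -0.    0.78  1.81]
```

View pics/w4.png

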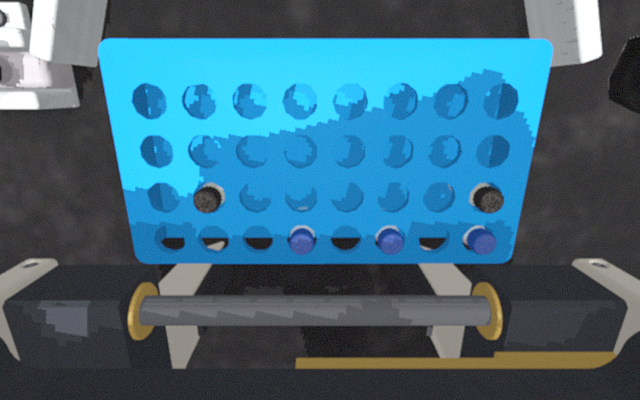

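```bash
python3 - <<'E'
from rk import *
from plant import viewer
m=viewer.camera_model("wrist")
rack(m,[(98.5,39),(553.5,39),(133,264),(513,263)])
for l in [(-54,100,30),(-54,-100,30),(-54,100,0),(-54,-100,0),(-20,88,36),(-20,-88,36),(-46.6,80,32),(-46.6,-88,32)]:
    print(l,proj(m,np.r_[D[:2]+c2()@l[:2],l[2]]).round(1))
im=cv2.imread("pics/w4.png"); cv2.imwrite("pics/w4a.png",cv2.resize(np.hstack([im[:120,20:150],im[:120,490:620]]),None,fx=3,fy=3,interpolation=cv2.INTER_CUBIC))
E
```

```text
rack in dock [-92.4  -3.7] dyaw deg 0.18 [[-2.8, 0.1], [2.2, -0.3], [4.4, -0.0], [-2.8, 0.6]]
(-54, 100, 30) [51.2 61.3]
(-54, -100, 30) [580.3  62.6]
(-54, 100, 0) [99.7 67. ]
(-54, -100, 0) [531.4  68.1]
(-20, 88, 36) [ 49.  -51.9]
(-20, -88, 36) [583.4 -50.3]
(-46.6, 80, 32) [97. 39.]
(-46.6, -88, 32) [556.7  40.3]
```

View pics/w4a.png

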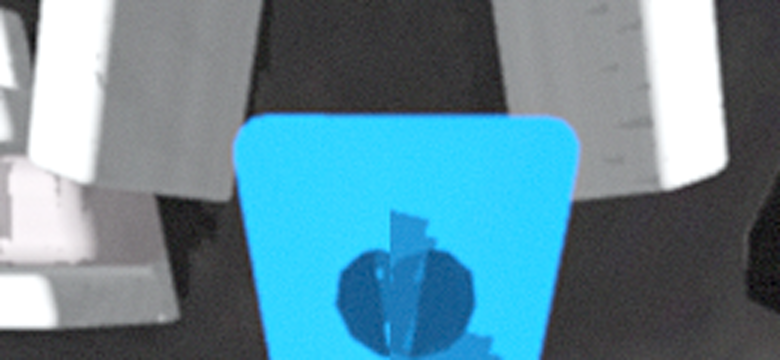

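The flare tips match the prediction within about 1 px, so the dock fit holds. The rack is at (−92.4, −3.3) mm in dock axes and only 0.2° askew. I'll continue and ease out the last 3 mm of offset.

send_rows(
  moves=[
    [[-8,0,-1.3],[0,0,0],90],
    [[-8,0,-1.3],[0,0,0],90],
    [[-8,0,-1],[0,0,0],90],
    [[-8,0,0],[0,0,0],90],
    [[-8,0,0],[0,0,0],90],
    [[0,0,0],[0,0,0],90],
  ],
)

```text
time: 7.32
tool_pos: [488.3, 312.3, 29.8]
tcp_rot: [-1.57, -0.003, -2.93]
contact_force: [-0.1, 0.2, -0.7]
grip_width: 90.0
```

```bash
python3 - <<'E'
from mv import *
state()
from plant import viewer
cv2.imwrite("pics/w5.png",viewer.capture("wrist"))
E
```

```text
t 7.33 dock xy [-105.8    4.6] z 29.8 rot fix deg [-0.04  0.17  0.14] F dock [-0.   0.2] -0.7 w 90.0 q [ 0.44  0.69  1.61 -0.    0.85  1.8 ]
```

View pics/w5.png

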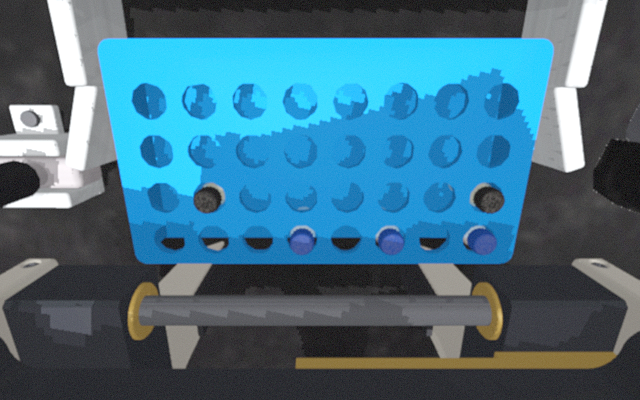

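The rack sits centred between the flares, with similar gaps left and right. Pushing on.

send_rows(
  moves=[
    [[-8,0,0.1],[0,0.1,0],90],
    [[-8,0,0.1],[0,0,0],90],
    [[-8,0,0.1],[0,0,0],90],
    [[-8,0,0.1],[0,0,0],90],
    [[-5,0,0],[0,0,0],90],
    [[0,0,0],[0,0,0],90],
  ],
)

```text
time: 8.12
tool_pos: [526.4, 319.9, 29.5]
tcp_rot: [-1.57, -0.004, -2.931]
contact_force: [-0.1, -0.2, -0.1]
grip_width: 90.2
```

```bash
python3 - <<'E'
from mv import *
state()
from plant import viewer
cv2.imwrite("pics/w6.png",viewer.capture("wrist"))
E
```

```text
t 8.12 dock xy [-67.    4.1] z 29.5 rot fix deg [-0.05  0.07  0.22] F dock [-0.1 -0.2] -0.1 w 90.2 q [ 0.42  0.74  1.49 -0.    0.91  1.78]
```

View pics/w6.png

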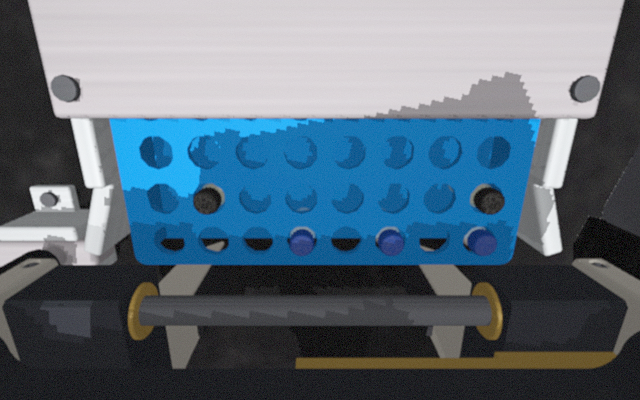

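The leading side is under the lip and the rack looks square. About 11 mm remain, so I'll go slowly until the stop pushes back.

send_rows(
  moves=[
    [[-5,0,0],[0,0,0],90],
    [[-4,0,0],[0,0,0],90],
    [[-3,0,0],[0,0,0],90],
    [[-3,0,0],[0,0,0],90],
  ],
)

```text
time: 8.68
tool_pos: [537.0, 322.3, 29.3]
tcp_rot: [-1.569, -0.015, -2.931]
contact_force: [-16.0, -4.0, 13.2]
grip_width: 90.0
```

```bash
python3 - <<'E'
from mv import *
state()
E
```

```text
t 8.68 dock xy [-56.1   4.2] z 29.3 rot fix deg [-0.11  0.06  0.85] F dock [-16.5  -0.6] 13.2 w 90.0 q [0.42 0.76 1.45 0.   0.95 1.78]
```

The end stop answers with 16.5 N at x = −56.1, where the geometry predicts −55.5, so the rack is home. I'll hold briefly, back off, rise, and check the rack and the knob.

send_rows(
  moves=[
    [[0,0,0],[0,0,0.5],90],
    [[0,0,0],[0,0,0],90],
    [[10,0,0],[0,0,0],90],
    [[25,0,0],[0,0,0],90],
    [[10,-10,0],[0,0,0],90],
    [[0,-50,-30],[0,0,0],40],
    [[0,-55,-30],[0,0,0],0],
    [[0,-55,0],[0,0,0],0],
    [[0,0,0],[0,0,0],0],
    [[0,0,0],[0,0,0],0],
  ],
)

```text
time: 9.93
tool_pos: [480.6, 373.8, 208.3]
tcp_rot: [-1.571, 0.002, -2.932]
contact_force: [0.3, -1.0, 0.5]
grip_width: 44.3
```

```bash
python3 - <<'E'
from mv import *
state()
from plant import viewer,spot_point
import pickle
m=viewer.camera_model("wrist"); im=viewer.capture("wrist"); cv2.imwrite("pics/w7.png",im); pickle.dump(m,open("w7.pkl","wb"))
for t,z in (("bolt_knob",44),("rack_mid",16),("dock_lip",36)):
  for d in spot_point("wrist",t)[:2]: print(t,d['conf'],np.round(d['point'],1),todock(atz(m,d['point'],z)).round(1))
k=D[:2]+c2()@[-56,128]
print("knob top/base pred",proj(m,np.r_[k,57]),proj(m,np.r_[k,31]))
for l in [(-46,84,32),(-46,-84,32),(-54,100,30),(-54,-100,30),(8,0,44)]: print(l,proj(m,np.r_[D[:2]+c2()@l[:2],l[2]]).round(1))
E
```

```text
t 9.93 dock xy [-100.6   66.3] z 208.3 rot fix deg [ 0.02  0.04 -0.1 ] F dock [ 0.1 -1. ] 0.5 w 44.3 q [ 0.54  0.53  1.34 -0.    1.27  1.9 ]
bolt_knob 0.7 [248.3 137. ] [-54.3 125.3]
rack_mid 0.56 [386.3  76.6] [-2.6 -0.1]
dock_lip 0.62 [391.   62.9] [7.5 0.7]
knob top/base pred [242.34133246 140.82896351] [248.10954845 137.07472271]
(-46, 84, 32) [295.2 126.2]
(-46, -84, 32) [478.2 126.2]
(-54, 100, 30) [278.3 134.8]
(-54, -100, 30) [493.1 134.8]
(8, 0, 44) [393.9  61.5]
```

View pics/w7.png

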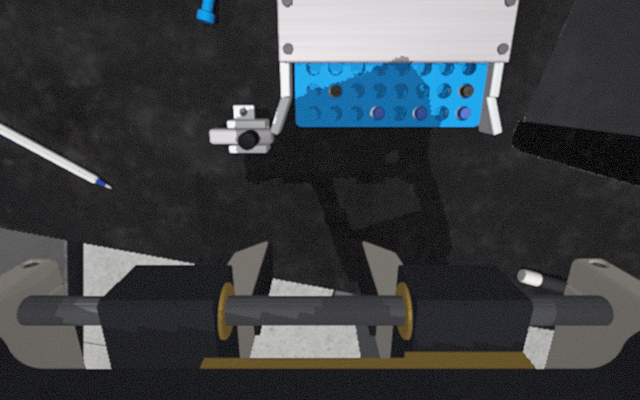

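```bash
python3 - <<'E'
import cv2
im=cv2.imread("pics/w7.png")
cv2.imwrite("pics/w7a.png",cv2.resize(im[45:165,200:520],None,fx=2.5,fy=2.5,interpolation=cv2.INTER_CUBIC))
E
```

```text
(no output)
```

View pics/w7a.png

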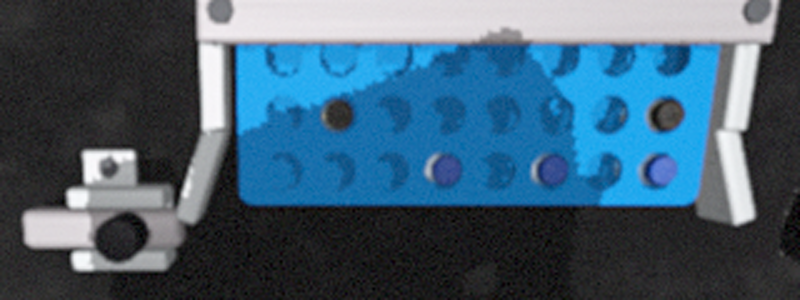

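The rack's trailing corners at (295,127) and (480,127) match the seated prediction (295,126) and (478,126), so it is home and square. The knob top at (247,139) puts the knob at about dock (−55, 124), within a few mm of drawn back. I'll go round to its +y side with the fingers closed.

send_rows(
  moves=[
    [[-23,0,-54],[0,0,0],0],
    [[-23,0,-54],[0,0,0],0],
    [[0,0,0],[0,0,0],0],
    [[0,50,0],[0,0,0],0],
    [[0,20,0],[0,0,0],0],
    [[0,0,0],[0,0,0],0],
  ],
)

```text
time: 10.88
tool_pos: [501.9, 486.2, 126.2]
tcp_rot: [-1.563, -0.014, -2.936]
contact_force: [0.4, -0.3, 0.9]
grip_width: 0.4
```

```bash
python3 - <<'E'
from mv import *
delta(-55,170,58)
from plant import viewer
m=viewer.camera_model("wrist"); im=viewer.capture("wrist"); cv2.imwrite("pics/w8.png",im)
for y in(128,124): 
  k=D[:2]+c2()@[-56,y]; print(y,proj(m,np.r_[k,57]),proj(m,np.r_[k,31]))
E
```

```text
t 10.88 dock xy [-56.5 171.8] z 126.2 rot fix deg [-0.46 -0.22  0.79] F dock [ 0.3 -0.4] 0.9 w 0.4 q [ 0.66  0.77  1.12 -0.    1.27  2.03]
tool shift [-2.4 68.2  1.2]
128 [379.54628582 222.66888138] [372.76214134 209.17700839]
124 [385.57861708 222.62554318] [378.19119093 209.13939749]
```

View pics/w8.png

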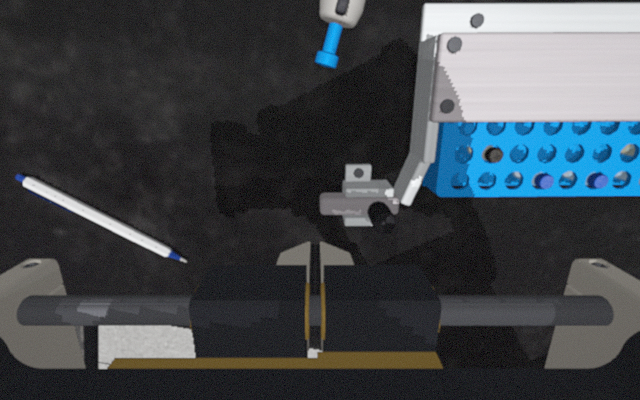

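The knob shows at about (385,215), which fits y ≈ 124, and the closed fingers are left of it on the +y side. The pen and pipette are clear of the path. Descending.

send_rows(
  moves=[
    [[-2,40,1],[-0.4,-0.2,0.8],0],
    [[0,28,0],[0,0,0],0],
    [[0,0,0],[0,0,0],0],
  ],
)

```text
time: 11.3
tool_pos: [506.4, 485.2, 62.3]
tcp_rot: [-1.573, 0.007, -2.934]
contact_force: [-0.1, -0.1, -0.4]
grip_width: 0.4
```

```bash
python3 - <<'E'
from mv import *
delta(-55,160,57)
from plant import viewer
m=viewer.camera_model("wrist"); im=viewer.capture("wrist"); cv2.imwrite("pics/w9.png",im)
for y in(128,124): 
  k=D[:2]+c2()@[-56,y]; print(y,proj(m,np.r_[k,57]),proj(m,np.r_[k,31]))
E
```

```text
t 11.3 dock xy [-52.2 170. ] z 62.3 rot fix deg [ 0.12 -0.1  -0.43] F dock [-0.1 -0. ] -0.4 w 0.4 q [ 0.66  0.83  1.19 -0.    1.11  2.02]
tool shift [ 2.8  5.3 10. ]
128 [400.80562221 281.85338876] [389.45465191 257.13109019]
124 [409.07363872 281.8448419 ] [396.62317269 257.12226202]
```

View pics/w9.png

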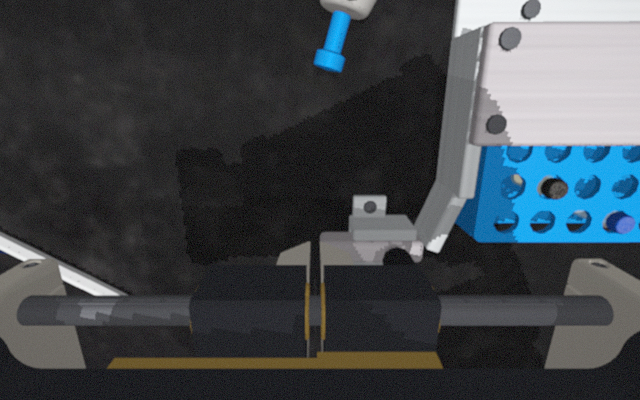

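send_rows(
  moves=[
    [[3,4,6],[0,0,-0.4],0],
    [[0,0,8],[0,0,0],0],
    [[0,0,7],[0,0,0],0],
    [[0,0,7],[0,0,0],0],
    [[0,0,7],[0,0,0],0],
    [[0,0,7],[0,0,0],0],
  ],
)

```text
time: 12.1
tool_pos: [515.0, 443.1, 64.9]
tcp_rot: [-1.578, 0.01, -2.934]
contact_force: [0.4, 0.5, -0.8]
grip_width: 0.6
```

```bash
python3 - <<'E'
from mv import *
delta(-55,115,57)
E
```

```text
t 12.1 dock xy [-52.6 127. ] z 64.9 rot fix deg [ 0.43 -0.1  -0.56] F dock [0.5 0.4] -0.8 w 0.6 q [0.6  0.79 1.27 0.   1.07 1.96]
tool shift [ 2.5  7.8 12. ]
```

```bash
python3 - <<'E'
from mv import *
from plant import viewer
cv2.imwrite("pics/w10.png",viewer.capture("wrist"))
im=viewer.capture("scene");cv2.imwrite("pics/s10.png",cv2.resize(im[180:320,180:360],None,fx=4,fy=4,interpolation=cv2.INTER_CUBIC))
E
```

```text
(no output)
```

View pics/w10.png

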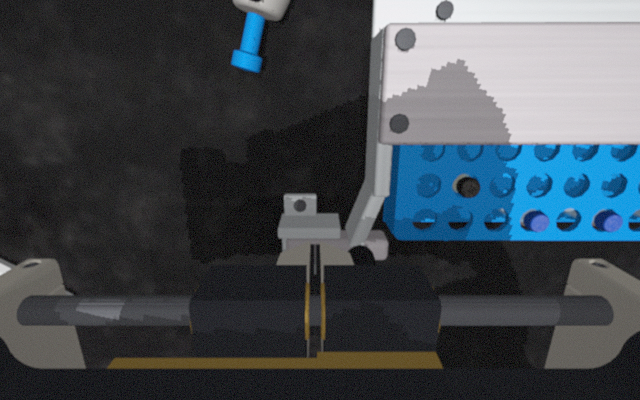

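View pics/s10.png

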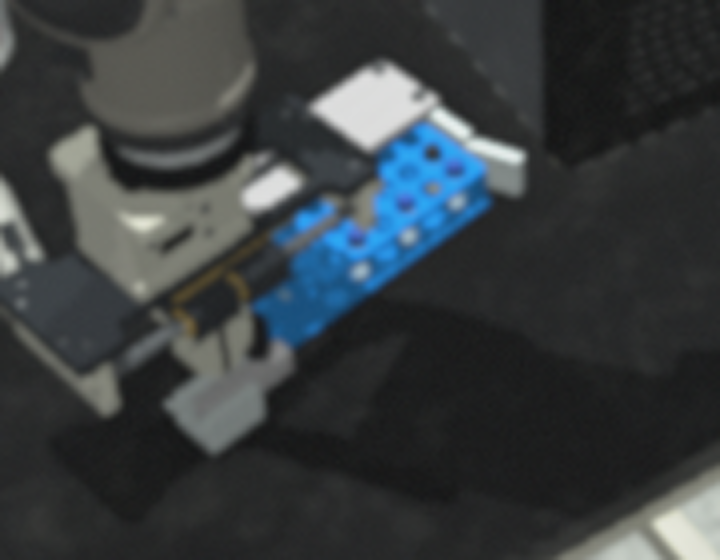

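The knob at about (362,256) moves ahead of the fingers, and the tongue shows behind the rack's left end. I'll keep pushing while correcting height and tilt.

send_rows(
  moves=[
    [[2,4,4],[0.4,0,-0.6],0],
    [[0,3,4],[0,0,0],0],
    [[0,0,4],[0,0,0],0],
    [[0,0,3],[0,0,0],0],
  ],
)

```text
time: 12.7
tool_pos: [516.5, 429.2, 58.1]
tcp_rot: [-1.575, 0.001, -2.935]
contact_force: [-2.9, 14.1, -0.8]
grip_width: 0.5
```

```bash
python3 - <<'E'
from mv import *
delta(-55,113,57)
E
```

```text
t 12.7 dock xy [-54.  113.1] z 58.1 rot fix deg [ 0.22 -0.13 -0.04] F dock [ 0.1 14.4] -0.8 w 0.5 q [0.58 0.79 1.3  0.   1.06 1.94]
tool shift [1.  1.1 0.1]
```

14 N at y = 113 means the bolt is at its end of travel. I'll hold, then withdraw sideways and lift clear for a check.

send_rows(
  moves=[
    [[0,0,1],[0,0,0],0],
    [[0,0,0],[0,0,0],0],
    [[0,0,-8],[0,0,0],0],
    [[0,0,-20],[0,0,0],0],
    [[0,-30,-10],[0,0,0],0],
    [[10,-55,0],[0,0,0],0],
    [[35,-55,20],[0,0,0],0],
    [[0,0,20],[0,0,0],0],
    [[0,0,0],[0,0,0],0],
  ],
)

```text
time: 13.82
tool_pos: [471.8, 424.3, 196.4]
tcp_rot: [-1.574, -0.002, -2.932]
contact_force: [-0.5, -0.3, -0.1]
grip_width: 0.3
```

```bash
python3 - <<'E'
from mv import *
state()
from plant import viewer,spot_point
m=viewer.camera_model("wrist"); im=viewer.capture("wrist"); cv2.imwrite("pics/w11.png",im)
cv2.imwrite("pics/w11a.png",cv2.resize(im[20:220,200:560],None,fx=2.2,fy=2.2,interpolation=cv2.INTER_CUBIC))
for d in spot_point("wrist","bolt_knob")[:2]: print(d['conf'],d['point'],todock(atz(m,d['point'],44)))
for l in [(-56,88,57),(-56,88,31),(-46,84,32),(-46,-84,32)]: print(l,proj(m,np.r_[D[:2]+c2()@l[:2],l[2]]).round(1))
t=viewer.capture("top"); cv2.imwrite("pics/t11.png",t); mt=viewer.camera_model("top")
for n,z in(("beaker_mid",41),("marker_mid",8)):
  for d in spot_point("top",n)[:1]: print(n,d['conf'],atz(mt,d['point'],z).round(1))
E
```

```text
t 13.82 dock xy [-98.8 117.6] z 196.4 rot fix deg [0.21 0.04 0.12] F dock [-0.6 -0.1] -0.1 w 0.3 q [0.61 0.58 1.28 0.   1.28 1.97]
0.8 [351.2, 140.9] [-54.874323    86.48864105]
(-56, 88, 57) [350.9 144.5]
(-56, 88, 31) [348.  140.2]
(-46, 84, 32) [353.  128.9]
(-46, -84, 32) [543.4 129. ]
marker_mid 0.73 [418.8  47.4]
```

View pics/w11a.png

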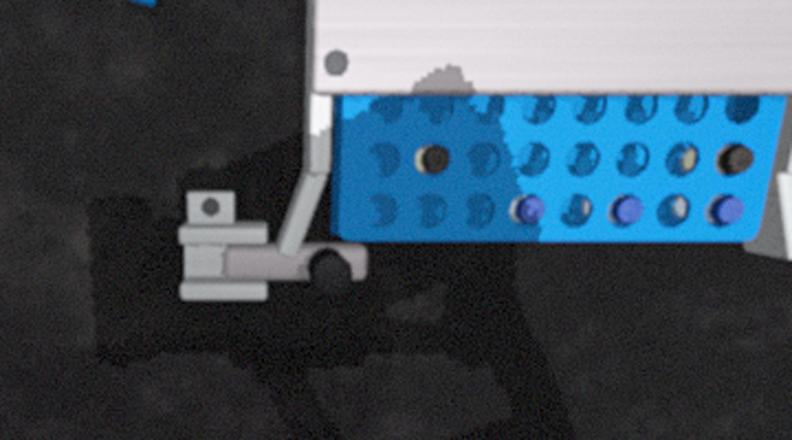

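The knob is at dock (−55, 86.5), and fully across is y = 88. The tongue overlaps behind the rack's trailing left corner. The rack corners at (354.5,129) and (544,130) match the seated prediction (353,129) and (543,129). The arm is clear, so I'll hand in.

```bash
python3 -c "
from plant import bot
print(bot.close_job())"
```

```text
the job is handed in; nothing more can be done
None
```

The blue rack is in the dock, home against the end stop under the lip, and the bolt is locked across behind it. I handed the job in at about 14 s of the 42 s allowed.

I pushed the rack in with both open fingers on its trailing side. I removed its 10 mm sideways offset on the way, until the end stop answered with about 16 N. Then I pushed the bolt knob across with the fingers closed, until it met its end of travel at about 14 N, and lifted the arm clear.

**Last checks:**
- **Rack:** its trailing corners are within about 1.5 pixels (1–2 mm) of where a seated rack should show, and it looks square and flat.
- **Bolt:** the knob measured dock y ≈ 86.5 mm, where fully across is 88 mm.
- **Arm:** it touches nothing, with the measured force about zero.
- **Marker:** it measured within about 1 mm of where it was at the start.

**Missed or disagreeing:**
- **Beaker:** the detector did not find it in the last top picture, so its position is not confirmed, though the arm never worked near it.
- **Knob before the push:** it measured about 4 mm short of the stated drawn-back position, well inside the 15 mm limit.

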